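# Line up viscosity samples by height

## Robot

A 7-joint arm with a two-finger parallel gripper is mounted at the origin on the work surface. World frame = base frame: x ahead of the robot, y to its left, z up, the work surface at z = 0. Lengths are in m, angles in rad, forces in N, time in s.
With the tool pointing down it reaches from about 0.4 to 0.875 m from the base axis. Payload 6.5 kg.
Tool frame: the origin (TCP) lies midway between the tips of the shut fingers; the grasp point (between the pads) lies 19 mm behind it; z points along the fingers, y is the line along which they close (so a half turn about z gives the same grasp; the last joint's range is limited). The gripper opens to 88 mm and grips with 3 to 60 N. Pads are 18 mm wide; open, the fingers measure 123 mm over their backs; the gripper's body (75 mm by 187 mm) begins 45 mm behind the grasp point.
Start: joints at [-1.377, 0.536, -0.004, 1.538, 0.003, 1.067, -0.071], TCP at [0.167, 0.628, 0.199] pointing down, gripper open.
Joint ranges: [-2.7, 2.7], [-0.37, 2.16], [-1.27, 1.26], [0.24, 2.4], [-1.31, 4.45], [0.19, 1.91], [-2.76, 2.76]. Speed limits (rad/s): [2.39, 2.39, 3.14, 3.14, 3.14, 3.14, 3.14].

## Interface

Orientations are given as a rotation vector (axis times angle).
In Python, from workcell import ctrl gives the robot as it stands.
- The arm moves only by the tool jog_arm, never from a script. Its argument "deltas" is a list of rows, each an object with "travel": the shift along the tool's x, y, z in mm, a list of three; "spin": the turn about the tool's z in rad; "claw": the opening, from 0 (shut) to 1 (fully open). A call has 1 to 10 rows; each row shifts and turns the commanded pose from where the row before left it, along the tool's axes as they then stand; what a row does not reach is not made up. A row lasts 1/8 s, in which the tool goes at most 62.5 mm and 10.7 degrees, less where a joint would pass 70% of its speed; a pose out of reach is approached as far as the arm can. A call with a gripper value outside its range is refused whole. The fingers move at their own pace and stop on an object; "newtons" is the grip in N (left out, the last holds). Time passes only in rows, so rows that do not move let the fingers close. It gives the time, the measured TCP pose, the force, the opening and the grip force at its end, in the units of the state.
- ctrl.read_state(): the state, without advancing time (a new reading comes with each control period).
- ctrl.camera(name): name is "scene" or "side" or "wrist"; returns a dict with "img" (480x640x3 uint8, red, green, blue), "range_z" (480x640 float32, m along the optical axis (not along the pixel's ray), 0 where there is no reading), "fx", "fy", "cx", "cy" (pixels), "rvec" (rotation vector, rad) and "tvec" (3), from world to camera coordinates, as OpenCV has them; the wrist camera has in their place "tool_from_camera" (4x4, takes a point from camera to tool coordinates, whose origin is the TCP and whose axes are the flange's). Camera axes: x right, y down, z forward; pixel columns grow to the right and rows downward; lengths in m; the calibration is good to about 2 mm. The wrist camera is an equidistant fisheye: a pixel r from the principal point sees the ray r / f radians off the axis. A picture is of the moment at which its call begins: read the wrist's pose just before it.
- ctrl.hand_in(): hands the job in; it is judged then, once.
The state is a dict: "clock": time; "q": joint angles; "qvel": joint speeds; "joint_torque": joint torques, N m; "ee_pos": TCP position; "eef_rot": TCP orientation; "ft_force": force on the tool from outside, world axes, zero at the start; "wrist_torque": the same for the moment, N m; "gripper_width": opening from 0.0 (shut) to 1.0 (fully open); "finger_force": force on a finger pad.
Only numpy, scipy, OpenCV 4.12 (cv2) and the standard library are available. Lean on these libraries where they do the work, as an engineer would, in place of code of your own. Each camera call takes 0.05 s, during which the arm holds its last target. There are 200 camera calls.

## Task

Line up the four blue-capped amber sample bottles on the row of four black pads in order of their full height, one upright on the middle of each pad: the tallest on the pad next to the upright black end stop, the shortest on the pad farthest from it. The slim vial must first be lifted straight out of its deep well in the aluminium block. Do not drop or tip any of them, and leave the conical flask where it is.

Things in the scene. Friction and masses are not known exactly. Their poses are not given: they have to be found in the camera images.
- bottle_l_mid (a point): large sample bottle, 125 mm high: amber glass with a blue screw cap, round, upright, loose; this point is on its axis half-way up (62.5 mm above its underside), z up. Straight body 52 mm in diameter up to 88 mm, sloping shoulder, cap 36 mm in diameter on the top 22 mm. About 0.28 kg. Stands on the bench
- vial_mid (a point): slim sample vial, 100 mm high, upright: amber glass body 28 mm in diameter up to 76 mm, blue cap 27 mm in diameter on the top 22 mm; 0.07 kg; this point is on its axis half-way up, z up. At the start it stands in a well (31 mm wide, 68 mm deep) on the axis of a fixed round aluminium block 80 mm high and 80 mm in diameter (92 mm at its 12 mm high foot); its top 32 mm sticks out
- bottle_m_mid (a point): medium sample bottle, 72 mm high: amber glass with a blue screw cap, round, upright, loose; this point is on its axis half-way up (36 mm above its underside), z up. Straight body 40 mm in diameter up to 46 mm, cap 30 mm in diameter on the top 22 mm. About 0.11 kg. Stands on the bench
- jar_mid (a point): squat sample jar, 50 mm high: amber glass with a blue screw cap, round, upright, loose; this point is on its axis half-way up (25 mm above its underside), z up. Body 44 mm in diameter up to 34 mm, cap 42 mm in diameter on the top 14 mm. About 0.09 kg. Stands on the bench
- pad_a: one of four identical black round rubber pads, 64 mm across and 3 mm thick, fixed in a straight row 80 mm apart (centre to centre; a, b, c, d in sequence along the row) on a steel strip 400 x 75 mm, 8 mm high, lying on the bench; origin at the centre of its underside, z up. Its upper face is 11 mm above the bench
- pad_b: one of four identical black round rubber pads, 64 mm across and 3 mm thick, fixed in a straight row 80 mm apart (centre to centre; a, b, c, d in sequence along the row) on a steel strip 400 x 75 mm, 8 mm high, lying on the bench; origin at the centre of its underside, z up. Its upper face is 11 mm above the bench
- pad_c: one of four identical black round rubber pads, 64 mm across and 3 mm thick, fixed in a straight row 80 mm apart (centre to centre; a, b, c, d in sequence along the row) on a steel strip 400 x 75 mm, 8 mm high, lying on the bench; origin at the centre of its underside, z up. Its upper face is 11 mm above the bench
- pad_d: one of four identical black round rubber pads, 64 mm across and 3 mm thick, fixed in a straight row 80 mm apart (centre to centre; a, b, c, d in sequence along the row) on a steel strip 400 x 75 mm, 8 mm high, lying on the bench; origin at the centre of its underside, z up. Its upper face is 11 mm above the bench
- stop: upright black end stop, a block 22 x 60 mm and 32 mm high with a steel stud 10 mm high on top, fixed across one end of the steel strip, 58 mm beyond the centre of the end pad (either pad a or pad d); origin at the centre of its underside, z up. The strip's other end carries only a flat aluminium plate 4 mm thick
- flask: empty conical glass flask, base 76 mm in diameter, 112 mm high, standing to the left of the work; a bystander; origin at the centre of its underside, z up
There are look-alikes about, which are no part of the job. What is shaped like the part that bears vial_mid but pink or purple is not meant.

How it is judged:
By the outcome, as a careful person would: the job done as asked, in the order asked, and still so for the second after the job is handed in, with the robot touching nothing.
It also fails if it takes over 128 s, if anything falls off the work surface, if the arm or the gripper's body presses on something with over 40 N, if the wrist force passes 120 N, or if a joint passes its speed limit or range.

## Working session

There is one attempt and no reset: what is moved stays moved. The work goes in short steps, Python scripts to look and compute and a tool call to move; the robot and the scene stay as the last step left them, time stands still between calls to the robot, and variables do not carry over. Pictures are saved under pics/ and viewed, at most 14 in all, crops included, and the job is handed in when it is done.

Besides the shell and the picture viewer there is one more tool, called after "Emit:" as a command line: name --argument value ..., lists and objects as JSON in quotes. jog_arm: Moves the arm, as the interface text tells. Its arguments: {"type":"object","properties":{"deltas":{"type":"array","items":{"type":"object","properties":{"travel":{"type":"array","items":{"type":"number"}},"spin":{"type":"number"},"claw":{"type":"number"}}}},"newtons":{"type":"number"}},"required":["deltas"]}

```bash
mkdir -p pics; ls; python3 - <<'E'
from workcell import ctrl
import cv2,numpy as np
s=ctrl.read_state();print({k:np.round(v,3).tolist() for k,v in s.items()})
ims=[]
for n in("scene","side"):
    c=ctrl.camera(n);np.savez(f"/tmp/{n}.npz",**c)
    cv2.imwrite(f"pics/{n}0.png",c["img"][...,::-1]);print(n,c["fx"],c["cx"],c["cy"],c["rvec"],c["tvec"],-cv2.Rodrigues(np.array(c["rvec"]))[0].T@np.array(c["tvec"]))
E
```

```text
pics
{'clock': 0.0, 'q': [-1.377, 0.537, -0.004, 1.539, 0.003, 1.067, -0.071], 'qvel': [-0.001, -0.001, -0.001, -0.0, -0.002, -0.001, 0.0], 'joint_torque': [-0.002, -57.098, 0.99, -25.162, -0.056, 0.018, 0.0], 'ee_pos': [0.167, 0.628, 0.198], 'eef_rot': [-0.407, -3.115, 0.003], 'ft_force': [1.592, -0.804, -0.651], 'wrist_torque': [-0.019, -0.062, -0.049], 'finger_force': 0.0, 'gripper_width': 1.0}
scene 593.5502743722966 321.02833225191785 241.76324891242328 [ 1.80441065  1.70566276 -0.67291475] [-0.03726272 -0.34854321  1.67675171] [ 1.41772344 -0.07207881  0.95876592]
side 541.7875582445672 325.8914078152609 245.50764457420607 [ 2.22345628 -0.46592232  0.20664984] [-0.50168521  0.22446042  0.92343319] [ 0.24101056 -0.72273625  0.75786912]
```

View pics/scene0.png

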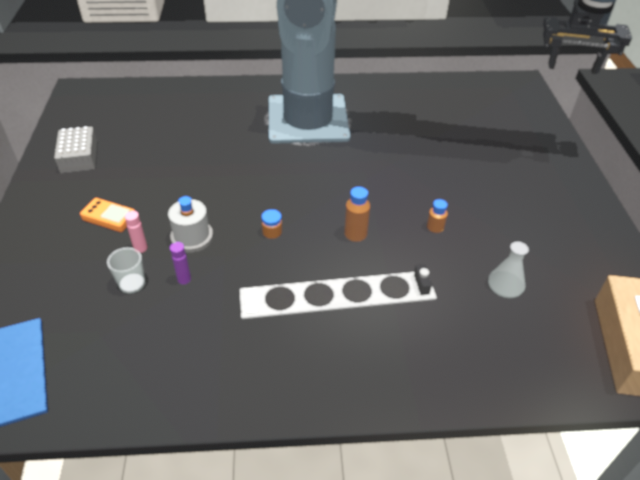

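View pics/side0.png

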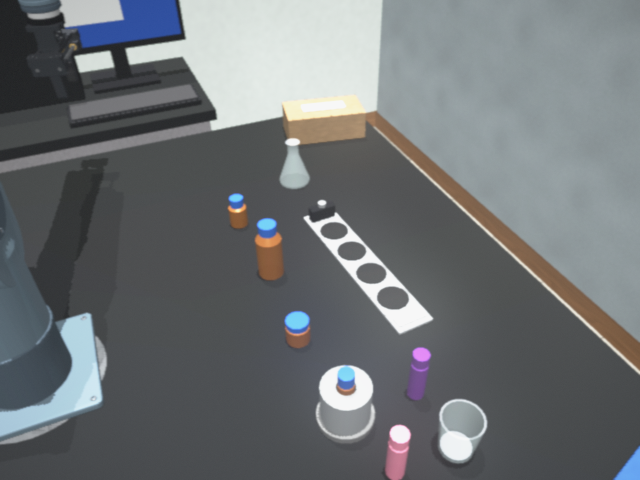

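Scene view: jar cap at (272,216), large bottle (358,195), medium bottle (440,206), vial cap in its block (185,203), stop at (424,280), pads from (280,298) to (395,287). The side view agrees. The pink and purple vials are look-alikes.

```bash
cat > h.py <<'E'
import cv2,numpy as np
def ray(c,uv,z):
    R=cv2.Rodrigues(np.array(c["rvec"]))[0];C=-R.T@np.array(c["tvec"])
    d=R.T@np.array([(uv[0]-c["cx"])/c["fx"],(uv[1]-c["cy"])/c["fy"],1])
    return (C+d*(z-C[2])/d[2])[:2]
def blobs(m,lo,hi):
    n,l,s,ce=cv2.connectedComponentsWithStats(m.astype(np.uint8),connectivity=4)
    return [(ce[i],s[i]) for i in range(1,n) if lo<s[i,4]<hi]
def hsv(im): return cv2.cvtColor(im,cv2.COLOR_RGB2HSV)
def blue(im): 
    h=hsv(im).astype(int); return (abs(h[...,0]-106)<10)&(h[...,1]>150)&(h[...,2]>100)
E
python3 - <<'E'
from h import *
for n,roi in(("scene",(150,320,150,460)),("side",(180,420,210,450))):
    c=dict(np.load(f"/tmp/{n}.npz"));im=c["img"]
    m=np.zeros(im.shape[:2],bool);r=roi;m[r[0]:r[1],r[2]:r[3]]=True
    print(n)
    for ce,s in blobs(blue(im)&m,40,2000):
        print("cap",ce.round(1),s.tolist(),[(k,ray(c,ce,z).round(4).tolist()) for k,z in(("L",.114),("V",.101),("M",.061),("J",.043))])
    # bright strip, holes
    g=cv2.cvtColor(im,cv2.COLOR_RGB2GRAY);w=((g>150)&m).astype(np.uint8)
    cs,hi=cv2.findContours(w,cv2.RETR_CCOMP,cv2.CHAIN_APPROX_NONE)
    for k,q in enumerate(cs):
        if hi[0][k][3]>=0 and cv2.contourArea(q)>100:
            (x,y),a,_=cv2.fitEllipse(q);print("pad",round(x,1),round(y,1),np.round(a,1),ray(c,(x,y),.011).round(4))
E
```

```text
scene
cap [358.1 198.3] [351, 192, 16, 11, 83] [('L', [0.4717, 0.0846]), ('V', [0.4572, 0.087]), ('M', [0.4124, 0.0944]), ('J', [0.3922, 0.0978])]
cap [185.7 206.1] [181, 202, 9, 8, 49] [('L', [0.4809, -0.2801]), ('V', [0.4665, -0.2833]), ('M', [0.4221, -0.2932]), ('J', [0.4022, -0.2976])]
cap [439.  208.5] [434, 203, 12, 10, 59] [('L', [0.5112, 0.2522]), ('V', [0.4973, 0.2572]), ('M', [0.4543, 0.2725]), ('J', [0.435, 0.2794])]
cap [271. 221.] [262, 216, 19, 9, 54] [('L', [0.5337, -0.102]), ('V', [0.5201, -0.1025]), ('M', [0.4783, -0.1039]), ('J', [0.4594, -0.1045])]
pad 279.5 298.0 [23.8 29.5] [ 0.6536 -0.0896]
pad 318.4 294.2 [23.4 29.1] [ 0.6475 -0.0098]
pad 356.6 290.5 [23.  29.2] [0.6414 0.0696]
pad 394.3 286.7 [22.5 29.3] [0.6352 0.1492]
pad 186.3 209.3 [13.4 14. ] [ 0.3777 -0.303 ]
side
cap [235.9 203.1] [229, 197, 14, 11, 79] [('L', [0.4293, 0.1928]), ('V', [0.4331, 0.2113]), ('M', [0.4448, 0.2682]), ('J', [0.4501, 0.2938])]
cap [267.1 231.5] [258, 224, 18, 13, 125] [('L', [0.4577, 0.0764]), ('V', [0.4621, 0.0925]), ('M', [0.4755, 0.1422]), ('J', [0.4816, 0.1645])]
cap [296.7 328.8] [286, 324, 22, 9, 71] [('L', [0.4208, -0.1778]), ('V', [0.4244, -0.1668]), ('M', [0.4356, -0.1329]), ('J', [0.4406, -0.1177])]
pad 345.5 386.4 [17.6 21.3] [ 0.4781 -0.2399]
pad 392.5 297.6 [23.2 31.9] [ 0.6476 -0.0911]
pad 370.9 272.9 [21.4 30.2] [ 0.6417 -0.0113]
pad 351.3 250.5 [19.4 28.8] [0.6357 0.0683]
pad 333.6 230.3 [17.7 27.4] [0.6296 0.1476]
```

```bash
cat >> h.py <<'E'
def blue(im):
    i=im.astype(int); return (i[...,2]>i[...,0]+50)&(i[...,2]>i[...,1]+25)&(i[...,2]>90)&(i[...,0]<110)
E
python3 - <<'E'
from h import *
Z=dict(L=.114,V=.101,M=.061,J=.043)
for n,roi,od in(("scene",(150,320,150,460),"LVMJ"),("side",(180,420,210,450),"MLJV")):
    c=dict(np.load(f"/tmp/{n}.npz"));im=c["img"]
    m=np.zeros(im.shape[:2],bool);r=roi;m[r[0]:r[1],r[2]:r[3]]=True
    for ce,s in blobs(blue(im)&m,30,2000):
        print(n,ce.round(1),s.tolist(),[(k,ray(c,ce,Z[k]).round(4).tolist()) for k in Z])
c=dict(np.load("/tmp/side.npz"));print(c["img"][370:390,346].tolist())
from workcell import ctrl
c=ctrl.camera("wrist");print(c["fx"],c["cx"],c["cy"],c["tool_from_camera"])
E
```

```text
scene [358.5 194.9] [350, 186, 19, 18, 198] [('L', [0.4607, 0.0866]), ('V', [0.4459, 0.089]), ('M', [0.4006, 0.0966]), ('J', [0.3802, 0.0999])]
scene [184.  197.2] [178, 195, 14, 6, 42] [('L', [0.4523, -0.2863]), ('V', [0.4374, -0.2896]), ('M', [0.3917, -0.2997]), ('J', [0.3712, -0.3043])]
scene [439.7 205.7] [433, 198, 15, 16, 148] [('L', [0.5027, 0.2554]), ('V', [0.4886, 0.2605]), ('M', [0.4453, 0.276]), ('J', [0.4258, 0.2829])]
scene [185.6 206.4] [181, 202, 10, 9, 74] [('L', [0.4817, -0.2802]), ('V', [0.4673, -0.2834]), ('M', [0.423, -0.2933]), ('J', [0.403, -0.2977])]
scene [270.9 216.9] [261, 209, 21, 17, 157] [('L', [0.5216, -0.102]), ('V', [0.5078, -0.1025]), ('M', [0.4654, -0.1039]), ('J', [0.4463, -0.1045])]
side [235.9 200.9] [228, 193, 16, 15, 133] [('L', [0.4314, 0.2003]), ('V', [0.4353, 0.2189]), ('M', [0.4471, 0.2763]), ('J', [0.4524, 0.3021])]
side [266.8 229. ] [256, 218, 21, 20, 205] [('L', [0.4596, 0.084]), ('V', [0.4641, 0.1003]), ('M', [0.4776, 0.1504]), ('J', [0.4837, 0.173])]
side [296.8 323.3] [284, 311, 26, 22, 176] [('L', [0.4252, -0.1671]), ('V', [0.4289, -
[... 169 characters left out ...]
46, -0.2671]), ('J', [0.4704, -0.2554])]
[[129, 215, 247], [128, 214, 247], [130, 215, 247], [131, 216, 247], [132, 216, 247], [132, 217, 247], [133, 218, 247], [134, 218, 247], [136, 220, 247], [137, 220, 247], [130, 209, 247], [100, 150, 236], [82, 114, 189], [82, 113, 186], [81, 112, 185], [81, 112, 184], [82, 113, 184], [82, 113, 184], [91, 115, 181], [149, 131, 165]]
371.64829954431775 318.86042060781966 241.39461728026666 [[ 6.39746156e-04 -9.59778193e-01 -2.80758633e-01  7.07419634e-02]
 [ 9.99998844e-01  1.00121298e-03 -1.14403238e-03 -5.77811057e-04]
 [ 1.37911652e-03 -2.80757577e-01  9.59777725e-01 -1.85030804e-01]
 [ 0.00000000e+00  0.00000000e+00  0.00000000e+00  1.00000000e+00]]
```

Emit:
jog_arm --deltas '[{"travel": [0, 0, -5], "spin": 0.164}, {"travel": [0, 0, -5], "spin": 0.164}, {"travel": [0, 0, -5], "spin": 0.164}, {"travel": [0, 0, -5], "spin": 0.164}, {"travel": [0, 0, -5], "spin": 0.164}, {"travel": [0, 0, -5], "spin": 0.164}, {"travel": [0, 0, -5], "spin": 0.164}, {"travel": [0, 0, -5], "spin": 0.163}]'

```text
invalid input
```

Emit:
jog_arm --deltas '[{"travel": [0, 0, -5], "spin": 0.164, "claw": 1}, {"travel": [0, 0, -5], "spin": 0.164, "claw": 1}, {"travel": [0, 0, -5], "spin": 0.164, "claw": 1}, {"travel": [0, 0, -5], "spin": 0.164, "claw": 1}, {"travel": [0, 0, -5], "spin": 0.164, "claw": 1}, {"travel": [0, 0, -5], "spin": 0.164, "claw": 1}, {"travel": [0, 0, -5], "spin": 0.164, "claw": 1}, {"travel": [0, 0, -5], "spin": 0.163, "claw": 1}]' --newtons 20

```text
clock: 1.15
ee_pos: [0.1668, 0.6279, 0.2391]
eef_rot: [2.227, 2.215, -0.001]
ft_force: [-0.2, 0.5, -0.4]
gripper_width: 0.993
finger_force: 0.0
```

Emit:
jog_arm --deltas '[{"travel": [-35, 44, -5], "spin": 0, "claw": 1}, {"travel": [-35, 44, -5], "spin": 0, "claw": 1}, {"travel": [-35, 44, -5], "spin": 0, "claw": 1}, {"travel": [-35, 44, -5], "spin": 0, "claw": 1}, {"travel": [-35, 44, -5], "spin": 0, "claw": 1}, {"travel": [-35, 44, -5], "spin": 0, "claw": 1}, {"travel": [-35, 44, -5], "spin": 0, "claw": 1}, {"travel": [-50, 25, -5], "spin": 0, "claw": 1}, {"travel": [-50, 25, -5], "spin": 0, "claw": 1}, {"travel": [-50, 25, 0], "spin": 0, "claw": 1}]'

```text
clock: 2.4
ee_pos: [0.5507, 0.2316, 0.2846]
eef_rot: [2.221, 2.222, 0.001]
ft_force: [0.4, 0.9, -0.7]
gripper_width: 1.001
finger_force: 0.0
```

Emit:
jog_arm --deltas '[{"travel": [-50, 15, 0], "spin": 0, "claw": 1}, {"travel": [-50, 15, 0], "spin": 0, "claw": 1}, {"travel": [-50, 10, 0], "spin": 0, "claw": 1}, {"travel": [-50, 10, 0], "spin": 0, "claw": 1}, {"travel": [0, 0, 0], "spin": 0, "claw": 1}]'

```text
clock: 3.02
ee_pos: [0.6001, 0.0274, 0.2845]
eef_rot: [2.229, 2.211, -0.002]
ft_force: [-0.2, 0.1, -0.6]
gripper_width: 1.003
finger_force: 0.0
```

```bash
cat >> h.py <<'E'
def wcam(name):
    from workcell import ctrl
    s=ctrl.read_state();c=dict(ctrl.camera("wrist"))
    T=np.eye(4);T[:3,:3]=cv2.Rodrigues(np.array(s["eef_rot"]))[0];T[:3,3]=s["ee_pos"]
    c["W"]=T@c["tool_from_camera"]
    cv2.imwrite(f"pics/{name}.png",c["img"][...,::-1]);np.savez(f"/tmp/{name}.npz",**c)
    print(s["clock"],np.round(s["ee_pos"],4),np.round(s["eef_rot"],3));return c
def wray(c,uv,z):
    K=np.array([[c["fx"],0,c["cx"]],[0,c["fy"],c["cy"]],[0,0,1.]])
    dx,dy=(uv[0]-c["cx"])/c["fx"],(uv[1]-c["cy"])/c["fy"];t=np.hypot(dx,dy)
    d=np.array([dx/t*np.sin(t),dy/t*np.sin(t),np.cos(t)])
    d=c["W"][:3,:3]@d;C=c["W"][:3,3];return (C+d*(z-C[2])/d[2])[:2]
def pads(c):
    g=cv2.cvtColor(c["img"],cv2.COLOR_RGB2GRAY);w=(g>130).astype(np.uint8)
    cs,hi=cv2.findContours(w,cv2.RETR_CCOMP,cv2.CHAIN_APPROX_NONE)
    for k,q in enumerate(cs):
        if hi[0][k][3]>=0 and cv2.contourArea(q)>200:
            p=np.array([wray(c,u,.0105) for u in q[:,0].astype(float)],np.float32)
            (x,y),r=cv2.minEnclosingCircle(p);e=cv2.fitEllipse((p*1000).astype(np.float32))
            print("hole",q[:,0].mean(0).round(0),np.round([x,y,r],4),"ell",np.round(e[0],1),np.round(e[1],1))
E
python3 - <<'E'
from h import *
c=wcam("w1");pads(c)
E
```

```text
3.025 [0.6001 0.0274 0.2845] [ 2.229e+00  2.211e+00 -2.000e-03]
hole [356. 279.] [ 0.6514 -0.0904  0.0319] ell [651.3 -90.3] [61.9 62.2]
hole [353. 221.] [ 0.6457 -0.0103  0.0321] ell [645.4 -10.4] [61.6 62.9]
hole [349. 159.] [0.6393 0.0676 0.0324] ell [639.3  67.9] [62.4 62.7]
hole [344.  95.] [0.6336 0.1481 0.0315] ell [633.5 148. ] [61.3 61.4]
hole [341.  48.] [0.6307 0.2084 0.0336] ell [629.8 209.2] [31.3 73.7]
```

View pics/w1.png

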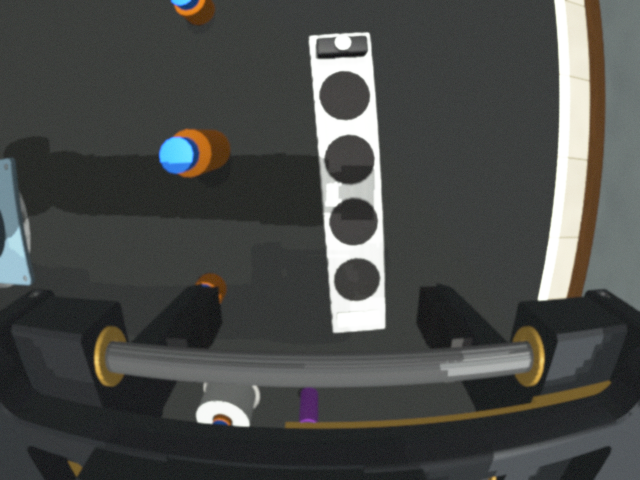

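The wrist view confirms the four pad centres to within a millimetre, with the stop at the +y end (343,46). Next I'll look at the vial.

Emit:
jog_arm --deltas '[{"travel": [-48, -18, 3], "spin": 0, "claw": 1}, {"travel": [-48, -18, 3], "spin": 0, "claw": 1}, {"travel": [-48, -18, 3], "spin": 0, "claw": 1}, {"travel": [-48, -18, 3], "spin": 0, "claw": 1}, {"travel": [-48, -18, 3], "spin": 0, "claw": 1}, {"travel": [-48, -18, 3], "spin": 0, "claw": 1}, {"travel": [-48, -18, 3], "spin": 0, "claw": 1}, {"travel": [-48, -18, 3], "spin": 0, "claw": 1}, {"travel": [0, 0, 0], "spin": 0, "claw": 1}]'

```text
clock: 4.2
ee_pos: [0.4542, -0.3534, 0.2602]
eef_rot: [2.227, 2.216, -0.003]
ft_force: [-0.4, 0.5, 0.3]
gripper_width: 0.994
finger_force: 0.0
```

```bash
cat >> h.py <<'E'
def tops(c,z):
    i=c["img"].astype(int);m=((i[...,2]>i[...,0]+50)&(i[...,2]>90)&(i[...,0]<180)).astype(np.uint8)
    i2=(m>0)&(i[...,1]>i[...,0]+50)&(i[...,2]>200)
    for nm,mm in(("cap",m),("top",i2.astype(np.uint8))):
      for q in cv2.findContours(mm,cv2.RETR_EXTERNAL,cv2.CHAIN_APPROX_NONE)[0]:
        if cv2.contourArea(q)>80:
            p=np.array([wray(c,u,z) for u in q[:,0].astype(float)],np.float32)
            (x,y),r=cv2.minEnclosingCircle(p);e=cv2.fitEllipse((p*1000))
            print(nm,q[:,0].mean(0).round(0),np.round([x,y,r],4),"ell",np.round(e[0],1),np.round(e[1],1))
E
python3 - <<'E'
from h import *
c=wcam("w2");tops(c,.112)
E
```

```text
4.2 [ 0.4542 -0.3534  0.2602] [ 2.227  2.216 -0.003]
cap [506. 332.] [ 0.6667 -0.4907  0.0156] ell [ 667.5 -488.9] [21.2 27.8]
cap [59. 11.] [ 0.1772 -0.1242  0.0242] ell [ 177.5 -121.5] [19.9 40.2]
top [506. 333.] [ 0.6679 -0.4922  0.0119] ell [ 668.4 -490.8] [16.3 20.9]
```

View pics/w2.png

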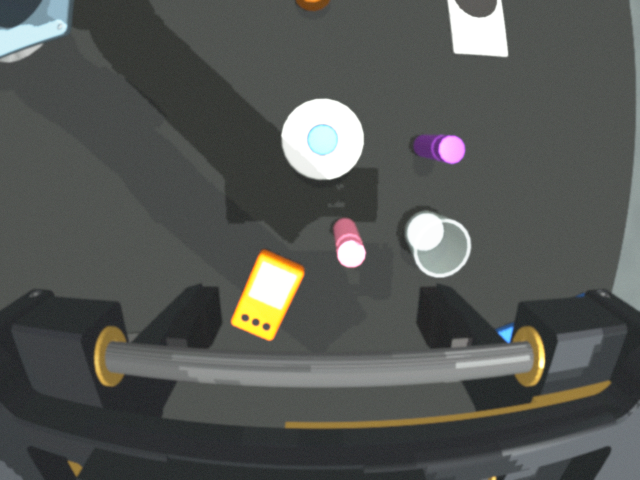

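The cap top is at (322,139) in the white block; pink at (350,252) and purple at (452,150) stay clear of it.

```bash
python3 - <<'E'
from h import *
c=dict(np.load("/tmp/w2.npz"));i=c["img"].astype(int);print(i[139,322],i[139,295],i[139,338])
m=((i[...,2]>i[...,0]+40));mm=np.zeros_like(m);mm[115:165,295:350]=1
for q in cv2.findContours((m&mm).astype(np.uint8),cv2.RETR_EXTERNAL,cv2.CHAIN_APPROX_NONE)[0]:
    if len(q)>20:
        p=np.array([wray(c,u,.112) for u in q[:,0].astype(float)],np.float32);e=cv2.fitEllipse(p*1000);print(q[:,0].mean(0),np.round(e[0],1),np.round(e[1],1))
g=((i.min(2)>190)|(m&mm)).astype(np.uint8);g[:90]=0;g[190:]=0;g[:,:260]=0;g[:,380:]=0
q=max(cv2.findContours(g,cv2.RETR_EXTERNAL,cv2.CHAIN_APPROX_NONE)[0],key=cv2.contourArea)
p=np.array([wray(c,u,.08) for u in q[:,0].astype(float)],np.float32);e=cv2.fitEllipse(p*1000);print("block",np.round(e[0],1),np.round(e[1],1))
for n,u in(("pink",(350,252)),("purple",(452,150))):print(n,wray(c,u,.1))
E
```

```text
[222 255 255] [255 255 255] [250 253 255]
[322.18823529 139.18823529] [ 458.6 -285.8] [26.4 26.7]
block [ 459.2 -285.6] [78.  79.4]
pink [ 0.48571596 -0.39460818]
purple [ 0.58342402 -0.29275868]
```

Emit:
jog_arm --deltas '[{"travel": [34, 2.4, 20], "spin": 0, "claw": 1}, {"travel": [33.7, 2.4, 20], "spin": 0, "claw": 1}, {"travel": [0, 0, 44], "spin": 0, "claw": 1}, {"travel": [0, 0, 44], "spin": 0, "claw": 1}, {"travel": [0, 0, 30], "spin": 0, "claw": 0.8}, {"travel": [0, 0, 14], "spin": 0, "claw": 0.6}, {"travel": [0, 0, 0], "spin": 0, "claw": 0.5}]'

```text
clock: 5.12
ee_pos: [0.4613, -0.2817, 0.088]
eef_rot: [-2.218, -2.223, -0.0]
ft_force: [-0.2, -0.9, -0.4]
gripper_width: 0.68
finger_force: 0.0
```

Emit:
jog_arm --deltas '[{"travel": [0, 0, 0], "spin": 0, "claw": 0.4}, {"travel": [0, 0, 0], "spin": 0, "claw": 0.2}, {"travel": [0, 0, 0], "spin": 0, "claw": 0.1}, {"travel": [0, 0, 0], "spin": 0, "claw": 0}, {"travel": [0, 0, 0], "spin": 0, "claw": 0}, {"travel": [0, 0, 0], "spin": 0, "claw": 0}]' --newtons 8

```text
clock: 5.88
ee_pos: [0.4608, -0.2831, 0.0883]
eef_rot: [-2.222, -2.221, 0.0]
ft_force: [0.2, -1.0, -0.9]
gripper_width: 0.012
finger_force: 0.0
```

The fingers shut on nothing, so I'll look.

```bash
python3 - <<'E'
from workcell import ctrl
import cv2,numpy as np
s=ctrl.read_state();print({k:np.round(v,3).tolist() for k,v in s.items()})
a=ctrl.camera("scene")["img"][120:300,100:280];b=ctrl.camera("side")["img"][250:430,250:430]
cv2.imwrite("pics/p1.png",cv2.resize(np.hstack([a,b])[...,::-1],None,fx=2.2,fy=2.2))
E
```

```text
{'clock': 5.875, 'q': [0.068, 0.557, 0.526, 1.938, -0.4, 0.751, 0.825], 'qvel': [-0.001, 0.0, 0.001, 0.0, 0.0, 0.002, -0.001], 'joint_torque': [-0.002, -46.357, 8.078, -18.032, -0.019, 0.068, -0.001], 'ee_pos': [0.461, -0.283, 0.088], 'eef_rot': [-2.222, -2.221, 0.0], 'ft_force': [0.189, -0.967, -0.886], 'wrist_torque': [-0.102, 0.107, -0.057], 'finger_force': 0.0, 'gripper_width': 0.012}
```

View pics/p1.png

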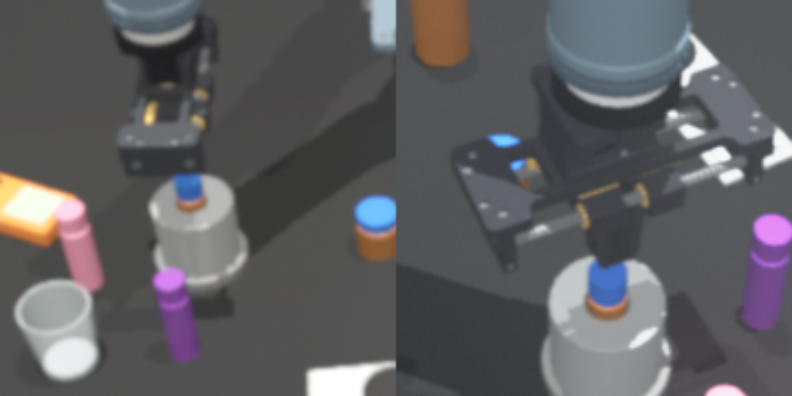

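```bash
python3 - <<'E'
from workcell import ctrl
from h import *
for n in("scene","side"):
    c=ctrl.camera(n);R=cv2.Rodrigues(np.array(c["rvec"]))[0];t=np.array(c["tvec"])
    K=np.array([[c["fx"],0,c["cx"]],[0,c["fy"],c["cy"]],[0,0,1.]])
    P=np.array([[.461,-.283,.088],[.461,-.283,.107],[.459,-.2857,.112],[.459,-.2857,.08]])
    print(n,cv2.projectPoints(P,np.array(c["rvec"]),t,K,None)[0][:,0].round(1).tolist())
    px=[(347,355),(347,360),(347,364),(345,375),(345,383)] if n=="side" else [(185,198),(185,203),(186,208),(172,192)]
    for u,v in px:
        z=c["range_z"][v,u];print((u,v),c["img"][v,u],(R.T@(np.array([(u-c["cx"])/c["fx"]*z,(v-c["cy"])/c["fy"]*z,z])-t)).round(4))
c=wcam("w3")
E
```

```text
scene [[186.9, 208.9], [185.7, 202.3], [184.1, 200.0], [186.3, 211.0]]
(185, 198) [52 60 81] [ 0.5452 -0.2641  0.1931]
(185, 203) [ 62 114 188] [ 0.4666 -0.2834  0.1101]
(186, 208) [ 52  97 163] [ 0.4706 -0.2825  0.0993]
(172, 192) [51 51 54] [ 0.5532 -0.2843  0.216 ]
side [[348.1, 381.3], [348.3, 373.4], [347.9, 373.1], [347.6, 386.4]]
(347, 355) [60 63 66] [ 0.4545 -0.2902  0.1604]
(347, 360) [60 62 65] [ 0.4545 -0.2906  0.1499]
(347, 364) [60 61 64] [ 0.4546 -0.2908  0.1411]
(345, 375) [ 72 113 201] [ 0.4534 -0.2876  0.1127]
(345, 383) [ 69 106 184] [ 0.4494 -0.2964  0.107 ]
6.075 [ 0.4608 -0.2831  0.0883] [ 2.221  2.221 -0.   ]
```

View pics/w3.png

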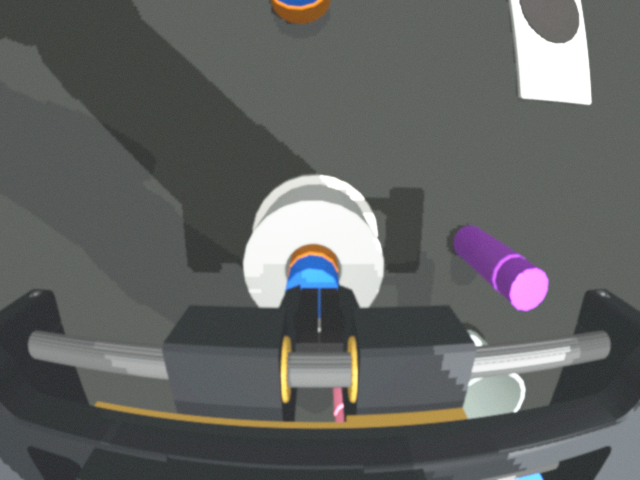

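The side view shows the closed tips above the cap, near z ≈ 0.13, although the reported TCP is 0.088. I'll measure the fingertips from depth.

```bash
python3 - <<'E'
from workcell import ctrl
from h import *
c=ctrl.camera("side");R=cv2.Rodrigues(np.array(c["rvec"]))[0];t=np.array(c["tvec"])
for v in range(362,378):
    for u in (343,347,351):
        z=c["range_z"][v,u];print(v,u,c["img"][v,u],(R.T@(np.array([(u-c["cx"])/c["fx"]*z,(v-c["cy"])/c["fy"]*z,z])-t)).round(3),end=" | ")
    print()
c=dict(np.load("/tmp/w3.npz"));M=c["tool_from_camera"]
P=np.linalg.inv(M)@np.array([0,0,0,1.]);th=np.arctan2(np.hypot(P[0],P[1]),P[2]);print("TCP px",c["cx"]+c["fx"]*th*P[0]/np.hypot(P[0],P[1]),c["cy"]+c["fy"]*th*P[1]/np.hypot(P[0],P[1]))
for u in(300,320,340):
  for v in range(270,345,8):
    th=np.array([(u-c["cx"])/c["fx"],(v-c["cy"])/c["fy"]]);r=np.hypot(*th);z=c["range_z"][v,u]
    p=np.array([*(th/r*np.tan(r)*z),z,1]);print(u,v,c["img"][v,u],(M@p)[:3].round(3))
E
```

```text
362 343 [64 66 70] [ 0.447 -0.293  0.152] | 362 347 [60 61 64] [ 0.454 -0.291  0.146] | 362 351 [59 60 63] [ 0.461 -0.291  0.143] | 
363 343 [63 65 70] [ 0.447 -0.293  0.15 ] | 363 347 [59 61 63] [ 0.454 -0.292  0.146] | 363 351 [60 62 64] [ 0.46  -0.292  0.142] | 
364 343 [63 64 70] [ 0.447 -0.293  0.147] | 364 347 [60 62 65] [ 0.454 -0.292  0.142] | 364 351 [60 61 64] [ 0.46  -0.293  0.141] | 
365 343 [64 66 71] [ 0.447 -0.293  0.145] | 365 347 [61 62 65] [ 0.454 -0.291  0.139] | 365 351 [57 59 62] [ 0.461 -0.291  0.135] | 
366 343 [62 65 69] [ 0.448 -0.292  0.142] | 366 347 [61 62 64] [ 0.454 -0.293  0.139] | 366 351 [61 61 64] [ 0.46  -0.292  0.135] | 
367 343 [62 65 69] [ 0.447 -0.294  0.142] | 367 347 [61 63 65] [ 0.454 -0.292  0.136] | 367 351 [60 61 64] [ 0.46  -0.292  0.133] | 
368 343 [61 63 68] [ 0.447 -0.293  0.139] | 368 347 [62 63 66] [ 0.455 -0.291  0.133] | 368 351 [60 65 77] [ 0.461 -0.292  0.13 ] | 
369 343 [64 65 73] [ 0.448 -0.292  0.136] | 369 347 [59 61 68] [ 0.454 -0.292  0.132] | 369 351 [ 65  84 128] [ 0.461 -0.292  0.128] | 
370 343 [63 69 84] [ 0.447 -0.294
[... 1741 characters left out ...]
02 -0.046]
320 302 [ 58  84 130] [ 0.008  0.002 -0.054]
320 310 [ 49  77 123] [ 0.008  0.002 -0.06 ]
320 318 [ 84  93 106] [ 0.003  0.002 -0.059]
320 326 [103 106 101] [ 0.001  0.002 -0.06 ]
320 334 [59 58 61] [ 0.008  0.002 -0.078]
320 342 [66 69 66] [ 0.008  0.002 -0.083]
340 270 [149 150 144] [-0.004  0.013  0.014]
340 278 [189 194 188] [-0.007  0.013  0.008]
340 286 [90 92 91] [ 0.009  0.01  -0.04 ]
340 294 [52 56 56] [ 0.009  0.01  -0.049]
340 302 [54 58 58] [ 0.009  0.009 -0.056]
340 310 [47 50 51] [ 0.008  0.009 -0.06 ]
340 318 [47 49 47] [ 0.008  0.009 -0.068]
340 326 [46 48 49] [ 0.008  0.008 -0.073]
340 334 [51 51 51] [ 0.008  0.008 -0.079]
340 342 [60 60 60] [ 0.008  0.008 -0.084]
```

```bash
python3 - <<'E'
from h import *
c=dict(np.load("/tmp/w3.npz"));M=c["tool_from_camera"]
for u,v in[(220,312),(220,330),(220,345),(220,400),(430,330),(430,400),(300,430),(320,370),(320,420),(320,440),(20,320)]:
    th=np.array([(u-c["cx"])/c["fx"],(v-c["cy"])/c["fy"]]);r=np.hypot(*th);z=c["range_z"][v,u]
    p=np.array([*(th/r*np.tan(r)*z),z,1]);print(u,v,c["img"][v,u],(M@p)[:3].round(3))
E
```

```text
220 312 [56 60 63] [ 0.033 -0.021 -0.111]
220 330 [57 61 62] [ 0.033 -0.019 -0.12 ]
220 345 [63 68 67] [ 0.033 -0.018 -0.126]
220 400 [ 90  95 100] [ 0.021 -0.019 -0.128]
430 330 [59 65 64] [ 0.032  0.025 -0.119]
430 400 [89 94 97] [ 0.019  0.025 -0.126]
300 430 [59 63 62] [ 0.022 -0.002 -0.136]
320 370 [157 161 159] [ 0.024  0.001 -0.121]
320 420 [100 102  97] [-0.192  0.003  0.088]
320 440 [55 59 60] [ 0.022  0.001 -0.139]
20 320 [50 49 52] [ 0.031 -0.077 -0.12 ]
```

Both cameras agree: the real fingertips sit about 41 mm behind the reported TCP, and the gripper body is shifted with them. I'll aim 41 mm lower from here on.

Emit:
jog_arm --deltas '[{"travel": [-2.6, -3, -5], "spin": 0, "claw": 1}, {"travel": [0, 0, 0], "spin": 0, "claw": 1}, {"travel": [0, 0, 0], "spin": 0, "claw": 1}, {"travel": [0, 0, 0], "spin": 0, "claw": 1}, {"travel": [0, 0, 16], "spin": 0, "claw": 1}, {"travel": [0, 0, 15], "spin": 0, "claw": 0.7}, {"travel": [0, 0, 15], "spin": 0, "claw": 0.5}, {"travel": [0, 0, 0], "spin": 0, "claw": 0.4}, {"travel": [0, 0, 0], "spin": 0, "claw": 0.36}]'

```text
clock: 7.3
ee_pos: [0.4578, -0.2859, 0.0473]
eef_rot: [2.222, 2.221, -0.0]
ft_force: [-0.3, 0.0, 1.2]
gripper_width: 0.374
finger_force: 0.0
```

Emit:
jog_arm --deltas '[{"travel": [0, 0, 0], "spin": 0, "claw": 0.3}, {"travel": [0, 0, 0], "spin": 0, "claw": 0.2}, {"travel": [0, 0, 0], "spin": 0, "claw": 0.2}, {"travel": [0, 0, 0], "spin": 0, "claw": 0.2}]' --newtons 5

```text
clock: 7.8
ee_pos: [0.4581, -0.2859, 0.0477]
eef_rot: [2.221, 2.221, 0.0]
ft_force: [-1.0, 0.0, 2.5]
gripper_width: 0.304
finger_force: 5.0
```

Emit:
jog_arm --deltas '[{"travel": [0, 0, 0], "spin": 0, "claw": 0.15}, {"travel": [0, 0, 0], "spin": 0, "claw": 0.15}, {"travel": [0, 0, -8], "spin": 0, "claw": 0.15}, {"travel": [0, 0, -15], "spin": 0, "claw": 0.15}, {"travel": [0, 0, -20], "spin": 0, "claw": 0.15}, {"travel": [0, 0, -25], "spin": 0, "claw": 0.15}, {"travel": [0, 0, -25], "spin": 0, "claw": 0.15}, {"travel": [0, 0, -17], "spin": 0, "claw": 0.15}, {"travel": [0, 0, 0], "spin": 0, "claw": 0.15}]' --newtons 20

```text
clock: 8.93
ee_pos: [0.4585, -0.286, 0.1586]
eef_rot: [2.22, 2.22, 0.002]
ft_force: [0.8, -0.7, -1.1]
gripper_width: 0.297
finger_force: 20.0
```

Emit:
jog_arm --deltas '[{"travel": [15, 7, 0], "spin": 0, "claw": 0.15}, {"travel": [30, 15, 0], "spin": 0, "claw": 0.15}, {"travel": [40, 20, 0], "spin": 0, "claw": 0.15}, {"travel": [45, 23, 0], "spin": 0, "claw": 0.15}, {"travel": [50, 25, 0], "spin": 0, "claw": 0.15}, {"travel": [50, 25, 0], "spin": 0, "claw": 0.15}, {"travel": [45, 23, 0], "spin": 0, "claw": 0.15}, {"travel": [40, 20, 0], "spin": 0, "claw": 0.15}, {"travel": [27, 15, 0], "spin": 0, "claw": 0.15}, {"travel": [12.5, 6.5, 0], "spin": 0, "claw": 0.15}]'

```text
clock: 10.18
ee_pos: [0.6368, 0.0722, 0.1557]
eef_rot: [-2.216, -2.224, 0.002]
ft_force: [0.2, -0.6, -0.6]
gripper_width: 0.294
finger_force: 20.0
```

Emit:
jog_arm --deltas '[{"travel": [0, 0, 30], "spin": 0, "claw": 0.15}, {"travel": [0, 0, 30], "spin": 0, "claw": 0.15}, {"travel": [0, 0, 20], "spin": 0, "claw": 0.15}, {"travel": [0, 0, 10], "spin": 0, "claw": 0.15}, {"travel": [0, 0, 0], "spin": 0, "claw": 0.15}, {"travel": [0, 0, 0], "spin": 0, "claw": 0.15}]'

```text
clock: 10.92
ee_pos: [0.6381, 0.0687, 0.0683]
eef_rot: [2.221, 2.221, 0.002]
ft_force: [-0.1, 0.9, -0.4]
gripper_width: 0.299
finger_force: 20.0
```

```bash
cat >> h.py <<'E'
Z=dict(L=.114,V=.101,M=.061,J=.043)
def caps(k,dz,exp):
    "cap centre from both fixed views, within 60 mm of exp"
    from workcell import ctrl
    for n in("scene","side"):
        c=ctrl.camera(n);i=c["img"].astype(int);m=(i[...,2]>i[...,0]+45)&(i[...,2]>90)
        for ce,s in blobs(m,20,2000):
            p=ray(c,(s[0]+s[2]/2-.5,s[1]+s[3]/2-.5),Z[k]+dz)
            if np.hypot(*(p-exp))<.06:print(n,k,s.tolist(),p.round(4))
E
python3 - <<'E'
from h import *
from workcell import ctrl
s=ctrl.read_state();print(s["ee_pos"],s["ft_force"])
caps("V",.010,(.639,.0685))
a=ctrl.camera("scene")["img"][180:330,230:450];b=ctrl.camera("side")["img"][180:330,250:430]
cv2.imwrite("pics/p2.png",cv2.resize(np.hstack([a,b])[...,::-1],None,fx=2,fy=2))
E
```

```text
[0.63808278 0.06869518 0.06830803] [-0.13275304  0.92675883 -0.40925393]
side V [348, 200, 12, 15, 163] [0.6462 0.085 ]
```

View pics/p2.png

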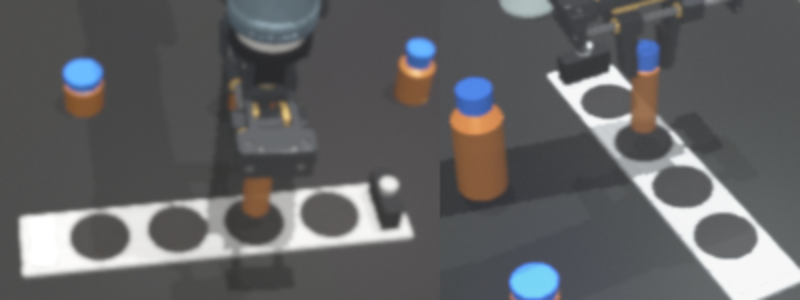

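The vial hangs upright over the second pad from the stop. Lowering it now.

Emit:
jog_arm --deltas '[{"travel": [0, 0, 10], "spin": 0, "claw": 0.15}, {"travel": [0, 0, 7], "spin": 0, "claw": 0.15}, {"travel": [0, 0, 3], "spin": 0, "claw": 0.15}, {"travel": [0, 0, 1], "spin": 0, "claw": 0.15}, {"travel": [0, 0, 0.5], "spin": 0, "claw": 0.15}, {"travel": [0, 0, 0], "spin": 0, "claw": 0.15}]'

```text
clock: 11.88
ee_pos: [0.6372, 0.0688, 0.0467]
eef_rot: [-2.221, -2.221, 0.0]
ft_force: [-4.0, 0.9, 8.0]
gripper_width: 0.297
finger_force: 20.0
```

Emit:
jog_arm --deltas '[{"travel": [0, 0, 0], "spin": 0, "claw": 0.4}, {"travel": [0, 0, 0], "spin": 0, "claw": 0.5}, {"travel": [0, 0, 0], "spin": 0, "claw": 0.7}, {"travel": [0, 0, -10], "spin": 0, "claw": 0.7}, {"travel": [0, 0, -40], "spin": 0, "claw": 0.9}, {"travel": [0, 0, -50], "spin": 0, "claw": 1}, {"travel": [0, -20, -50], "spin": 0, "claw": 1}, {"travel": [-15, -40, -20], "spin": 0, "claw": 1}, {"travel": [-40, -60, 0], "spin": 0, "claw": 1}, {"travel": [-40, -60, 0], "spin": 0, "claw": 1}]'

```text
clock: 13.12
ee_pos: [0.4721, -0.0165, 0.2166]
eef_rot: [2.22, 2.221, 0.002]
ft_force: [-0.4, -0.7, 0.5]
gripper_width: 0.999
finger_force: 0.0
```

Emit:
jog_arm --deltas '[{"travel": [0, 0, 0], "spin": 0, "claw": 1}, {"travel": [0, 0, 0], "spin": 0, "claw": 1}]'

```text
clock: 13.38
ee_pos: [0.4742, -0.0151, 0.2167]
eef_rot: [2.221, 2.221, 0.003]
ft_force: [0.3, -0.6, -0.0]
gripper_width: 1.002
finger_force: 0.0
```

```bash
python3 - <<'E'
from h import *
c=wcam("w4")
for z in(.125,.111,.072):
    print(z);tops(c,z)
E
```

```text
13.375 [ 0.4742 -0.0151  0.2167] [2.221 2.221 0.003]
0.125
cap [293. 295.] [ 0.4544 -0.0702  0.0184] ell [454.5 -70.4] [34.  35.8]
cap [ 20. 134.] [0.1895 0.073  0.0287] ell [195.9  77.7] [25.1 53.8]
cap [506. 130.] [0.6255 0.068  0.0172] ell [626.   68.2] [26.6 34.1]
top [293. 295.] [ 0.4545 -0.0705  0.0174] ell [454.5 -70.6] [32.6 33.7]
top [509. 130.] [0.6288 0.0684 0.0135] ell [628.7  68.4] [25.4 26.1]
0.111
cap [293. 295.] [ 0.4534 -0.0766  0.0193] ell [453.5 -76.8] [35.7 37.6]
cap [ 20. 134.] [0.1751 0.0739 0.0301] ell [181.8  78.8] [26.4 56.5]
cap [506. 130.] [0.6331 0.0686 0.018 ] ell [633.7  68.8] [28.  35.8]
top [293. 295.] [ 0.4535 -0.0769  0.0183] ell [453.5 -77. ] [34.3 35.5]
top [509. 130.] [0.6366 0.069  0.0142] ell [636.5  69. ] [26.7 27.4]
0.072
cap [293. 295.] [ 0.4505 -0.0944  0.0219] ell [450.6 -94.6] [40.5 42.7]
cap [ 20. 134.] [0.1349 0.0763 0.0342] ell [142.5  81.9] [29.9 64.1]
cap [506. 130.] [0.6543 0.0703 0.0204] ell [655.   70.5] [31.7 40.6]
top [293. 295.] [ 0.4506 -0.0947  0.0207] ell [450.6 -94.8] [38.9 40.2]
top [509. 130.] [0.6582 0.0708 0.0161] ell [658.2  70.8] [30.3 31.1]
```

View pics/w4.png

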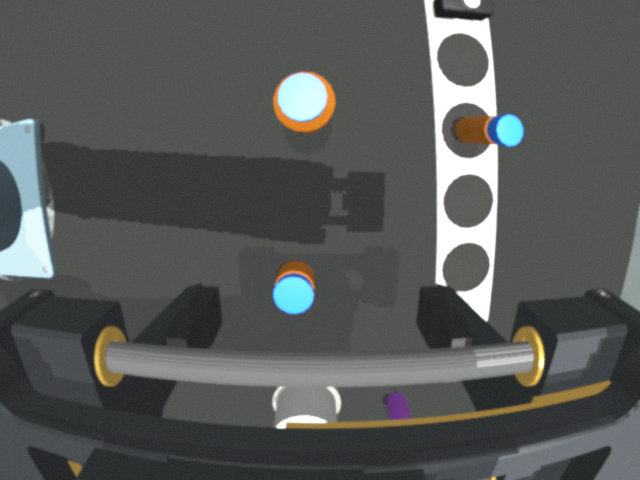

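The vial stands on its pad with its cap at (506,130), the large bottle's cap is at (303,97), and the jar is at (293,295).

```bash
python3 - <<'E'
from h import *
c=dict(np.load("/tmp/w4.npz"));i=c["img"].astype(int)
m=((i[...,2]>i[...,0]+20)&(i[...,2]>180)).astype(np.uint8)
for q in cv2.findContours(m,cv2.RETR_EXTERNAL,cv2.CHAIN_APPROX_NONE)[0]:
    if cv2.contourArea(q)>300:
      for k,z in(("L",.125),("J",.05),("V",.111)):
        p=np.array([wray(c,u,z) for u in q[:,0].astype(float)],np.float32);e=cv2.fitEllipse(p*1000);print(q[:,0].mean(0).round(),k,np.round(e[0],1),np.round(e[1],1))
E
```

```text
[293. 294.] L [454.6 -70.5] [33.4 34.3]
[293. 294.] J [ 449.1 -104.7] [42.4 43.6]
[293. 294.] V [453.5 -76.8] [35.1 36. ]
[ 24. 203.] L [180.6   4.6] [ 84.  175.8]
[ 24. 203.] J [100.9  -9.3] [106.8 223.4]
[ 24. 203.] V [165.7   2. ] [ 88.3 184.7]
[509. 130.] L [628.8  68.3] [26.2 26.6]
[509. 130.] J [670.5  71.7] [33.4 33.8]
[509. 130.] V [636.6  69. ] [27.6 28. ]
[302.  97.] L [463.2  85.1] [35.2 36.1]
[302.  97.] J [460.   93.1] [44.8 45.8]
[302.  97.] V [462.6  86.6] [37.  37.9]
```

Emit:
jog_arm --deltas '[{"travel": [30, -4, 0], "spin": 0, "claw": 1}, {"travel": [40, -4, 10], "spin": 0, "claw": 1}, {"travel": [30, -4.2, 20], "spin": 0, "claw": 1}, {"travel": [0, 0, 40], "spin": 0, "claw": 1}, {"travel": [0, 0, 45], "spin": 0, "claw": 1}, {"travel": [0, 0, 40], "spin": 0, "claw": 1}, {"travel": [0, 0, 25], "spin": 0, "claw": 1}, {"travel": [0, 0, 10], "spin": 0, "claw": 0.9}, {"travel": [0, 0, 0], "spin": 0, "claw": 0.75}, {"travel": [0, 0, 0], "spin": 0, "claw": 0.68}]'

```text
clock: 14.68
ee_pos: [0.4621, 0.0848, 0.0266]
eef_rot: [2.22, 2.221, 0.002]
ft_force: [-0.6, -0.7, 1.1]
gripper_width: 0.701
finger_force: 0.0
```

Emit:
jog_arm --deltas '[{"travel": [0, 0, 0], "spin": 0, "claw": 0.6}, {"travel": [0, 0, 0], "spin": 0, "claw": 0.5}, {"travel": [0, 0, 0], "spin": 0, "claw": 0.45}, {"travel": [0, 0, 0], "spin": 0, "claw": 0.45}]' --newtons 8

```text
clock: 15.18
ee_pos: [0.462, 0.0848, 0.0265]
eef_rot: [2.221, 2.221, 0.003]
ft_force: [-0.2, -0.4, 6.9]
gripper_width: 0.583
finger_force: 8.0
```

Emit:
jog_arm --deltas '[{"travel": [0, 0, 0], "spin": 0, "claw": 0.45}, {"travel": [0, 0, 0], "spin": 0, "claw": 0.45}, {"travel": [0, 0, -8], "spin": 0, "claw": 0.45}, {"travel": [0, 0, -18], "spin": 0, "claw": 0.45}, {"travel": [0, 0, -22], "spin": 0, "claw": 0.45}, {"travel": [0, 0, -15], "spin": 0, "claw": 0.45}, {"travel": [0, 0, 0], "spin": 0, "claw": 0.45}]' --newtons 35

```text
clock: 16.05
ee_pos: [0.4616, 0.0847, 0.0896]
eef_rot: [2.221, 2.221, 0.003]
ft_force: [0.2, -0.1, -2.8]
gripper_width: 0.581
finger_force: 35.0
```

Emit:
jog_arm --deltas '[{"travel": [10, 5, 0], "spin": 0, "claw": 0.45}, {"travel": [18, 15, 0], "spin": 0, "claw": 0.45}, {"travel": [18, 25, 0], "spin": 0, "claw": 0.45}, {"travel": [12, 30, 0], "spin": 0, "claw": 0.45}, {"travel": [5.2, 30, 0], "spin": 0, "claw": 0.45}, {"travel": [0, 28, 0], "spin": 0, "claw": 0.45}, {"travel": [0, 22, 0], "spin": 0, "claw": 0.45}, {"travel": [0, 15, 0], "spin": 0, "claw": 0.45}, {"travel": [0, 0, 0], "spin": 0, "claw": 0.45}, {"travel": [0, 0, 0], "spin": 0, "claw": 0.45}]'

```text
clock: 17.3
ee_pos: [0.6298, 0.148, 0.0878]
eef_rot: [-2.22, -2.221, 0.003]
ft_force: [0.0, 1.0, -3.3]
gripper_width: 0.575
finger_force: 35.0
```

Emit:
jog_arm --deltas '[{"travel": [0, 2, 12], "spin": 0, "claw": 0.45}, {"travel": [0, 0, 15], "spin": 0, "claw": 0.45}, {"travel": [0, 0, 12], "spin": 0, "claw": 0.45}, {"travel": [0, 0, 7], "spin": 0, "claw": 0.45}, {"travel": [0, 0, 3], "spin": 0, "claw": 0.45}, {"travel": [0, 0, 1], "spin": 0, "claw": 0.45}, {"travel": [0, 0, 0], "spin": 0, "claw": 0.45}]'

```text
clock: 18.18
ee_pos: [0.6334, 0.1477, 0.0392]
eef_rot: [2.221, 2.221, 0.001]
ft_force: [0.2, -0.4, -3.4]
gripper_width: 0.576
finger_force: 35.0
```

Emit:
jog_arm --deltas '[{"travel": [0, 0, 1], "spin": 0, "claw": 0.45}, {"travel": [0, 0, 0.7], "spin": 0, "claw": 0.45}, {"travel": [0, 0, 0], "spin": 0, "claw": 0.45}]'

```text
clock: 18.55
ee_pos: [0.6333, 0.1477, 0.0376]
eef_rot: [2.221, 2.221, 0.001]
ft_force: [-3.0, -0.7, 2.6]
gripper_width: 0.58
finger_force: 35.0
```

Emit:
jog_arm --deltas '[{"travel": [0, 0, 0], "spin": 0, "claw": 0.65}, {"travel": [0, 0, 0], "spin": 0, "claw": 0.8}, {"travel": [0, 0, 0], "spin": 0, "claw": 0.95}, {"travel": [0, 0, -15], "spin": 0, "claw": 1}, {"travel": [0, 0, -45], "spin": 0, "claw": 1}, {"travel": [0, 0, -50], "spin": 0, "claw": 1}, {"travel": [0, -30, -50], "spin": 0, "claw": 1}, {"travel": [10, -50, 0], "spin": 0, "claw": 1}, {"travel": [20, -55, 0], "spin": 0, "claw": 1}, {"travel": [10, -35, 0], "spin": 0, "claw": 1}]'

```text
clock: 19.8
ee_pos: [0.4609, 0.1887, 0.198]
eef_rot: [-2.219, -2.222, -0.002]
ft_force: [-0.5, 0.9, 0.3]
gripper_width: 0.999
finger_force: 0.0
```

Emit:
jog_arm --deltas '[{"travel": [0, 0, 0], "spin": 0, "claw": 1}, {"travel": [0, 0, 0], "spin": 0, "claw": 1}]'

```text
clock: 20.05
ee_pos: [0.4643, 0.1875, 0.198]
eef_rot: [2.221, 2.22, 0.003]
ft_force: [0.6, 0.6, -0.5]
gripper_width: 1.0
finger_force: 0.0
```

```bash
cat >> h.py <<'E'
def ctops(c,ks):
    i=c["img"].astype(int);m=((i[...,2]>i[...,0]+20)&(i[...,2]>180)).astype(np.uint8)
    for q in cv2.findContours(m,cv2.RETR_EXTERNAL,cv2.CHAIN_APPROX_NONE)[0]:
        if cv2.contourArea(q)>300:
            for k,z in ks.items():
                p=np.array([wray(c,u,z) for u in q[:,0].astype(float)],np.float32);e=cv2.fitEllipse(p*1000);print(q[:,0].mean(0).round(),k,np.round(e[0],1),np.round(e[1],1))
E
python3 - <<'E'
from h import *
c=wcam("w5");ctops(c,dict(M=.072,L=.136,V=.111))
E
```

```text
20.05 [0.4643 0.1875 0.198 ] [2.221 2.22  0.003]
[ 23. 282.] M [112.6 116.9] [ 35.1 111.2]
[ 23. 282.] L [185.1 146. ] [27.9 88.4]
[ 23. 282.] V [156.8 134.6] [30.7 97.3]
[522. 281.] M [672.2 124.8] [45.1 63.1]
[522. 281.] L [629.6 152.3] [35.8 50.1]
[522. 281.] V [646.2 141.6] [39.5 55.2]
```

View pics/w5.png

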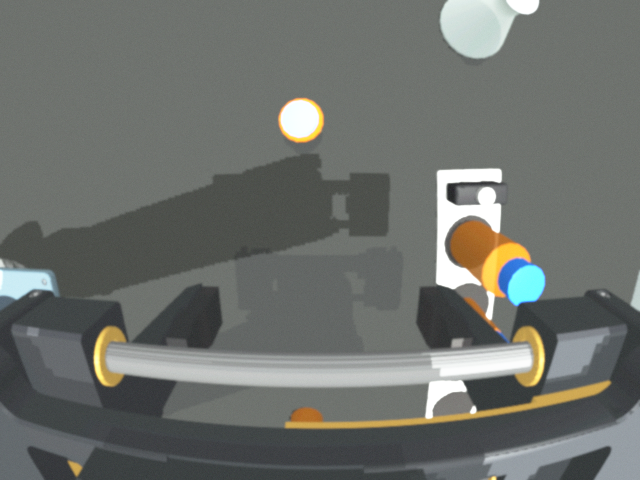

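The large bottle stands on the end pad; the medium bottle's top is at about (300,119).

```bash
python3 - <<'E'
from h import *
c=dict(np.load("/tmp/w5.npz"));i=c["img"].astype(int);m=((i[...,2]>170)).astype(np.uint8);m[:90]=0;m[150:]=0;m[:,:270]=0;m[:,335:]=0
q=max(cv2.findContours(m,cv2.RETR_EXTERNAL,cv2.CHAIN_APPROX_NONE)[0],key=cv2.contourArea)
p=np.array([wray(c,u,.072) for u in q[:,0].astype(float)],np.float32);e=cv2.fitEllipse(p*1000);print(q[:,0].mean(0).round(),np.round(e[0],1),np.round(e[1],1))
E
```

```text
[299. 118.] [449.7 273.1] [31.  31.1]
```

Emit:
jog_arm --deltas '[{"travel": [30, -5.8, 0], "spin": 0, "claw": 1}, {"travel": [35, -5, 20], "spin": 0, "claw": 1}, {"travel": [20.5, -5, 40], "spin": 0, "claw": 1}, {"travel": [0, 0, 50], "spin": 0, "claw": 1}, {"travel": [0, 0, 50], "spin": 0, "claw": 1}, {"travel": [0, 0, 35], "spin": 0, "claw": 0.9}, {"travel": [0, 0, 18], "spin": 0, "claw": 0.75}, {"travel": [0, 0, 7], "spin": 0, "claw": 0.6}, {"travel": [0, 0, 0], "spin": 0, "claw": 0.55}, {"travel": [0, 0, 0], "spin": 0, "claw": 0.53}]'

```text
clock: 21.35
ee_pos: [0.4482, 0.2737, -0.0218]
eef_rot: [2.221, 2.221, 0.003]
ft_force: [-0.1, -0.1, 0.4]
gripper_width: 0.53
finger_force: 0.0
```

Emit:
jog_arm --deltas '[{"travel": [0, 0, 0], "spin": 0, "claw": 0.45}, {"travel": [0, 0, 0], "spin": 0, "claw": 0.35}, {"travel": [0, 0, 0], "spin": 0, "claw": 0.3}, {"travel": [0, 0, 0], "spin": 0, "claw": 0.3}]' --newtons 8

```text
clock: 21.85
ee_pos: [0.4481, 0.2737, -0.022]
eef_rot: [2.221, 2.221, 0.003]
ft_force: [-0.6, -0.8, 5.9]
gripper_width: 0.447
finger_force: 8.0
```

Emit:
jog_arm --deltas '[{"travel": [0, 0, 0], "spin": 0, "claw": 0.3}, {"travel": [0, 0, 0], "spin": 0, "claw": 0.3}, {"travel": [0, 0, -8], "spin": 0, "claw": 0.3}, {"travel": [0, 0, -20], "spin": 0, "claw": 0.3}, {"travel": [0, 0, -22], "spin": 0, "claw": 0.3}, {"travel": [-15, 0, -10], "spin": 0, "claw": 0.3}, {"travel": [-30, 0, 0], "spin": 0, "claw": 0.3}, {"travel": [-40, 0, 0], "spin": 0, "claw": 0.3}, {"travel": [-45, 0, 0], "spin": 0, "claw": 0.3}, {"travel": [-45, 0, 0], "spin": 0, "claw": 0.3}]' --newtons 25

```text
clock: 23.1
ee_pos: [0.4464, 0.0957, 0.0371]
eef_rot: [2.222, 2.221, -0.001]
ft_force: [0.9, -0.5, -0.8]
gripper_width: 0.44
finger_force: 25.0
```

Emit:
jog_arm --deltas '[{"travel": [-45, 0, 0], "spin": 0, "claw": 0.3}, {"travel": [-35, 10, 0], "spin": 0, "claw": 0.3}, {"travel": [-20, 25, 0], "spin": 0, "claw": 0.3}, {"travel": [-9.2, 35, 0], "spin": 0, "claw": 0.3}, {"travel": [0, 40, 0], "spin": 0, "claw": 0.3}, {"travel": [0, 40, 0], "spin": 0, "claw": 0.3}, {"travel": [0, 30, 0], "spin": 0, "claw": 0.3}, {"travel": [0, 16, 0], "spin": 0, "claw": 0.3}, {"travel": [0, 0, 0], "spin": 0, "claw": 0.3}, {"travel": [0, 0, 0], "spin": 0, "claw": 0.3}]'

```text
clock: 24.35
ee_pos: [0.6417, -0.0117, 0.0367]
eef_rot: [-2.221, -2.22, 0.002]
ft_force: [-0.2, 0.2, -1.0]
gripper_width: 0.443
finger_force: 25.0
```

Emit:
jog_arm --deltas '[{"travel": [1, 1, 12], "spin": 0, "claw": 0.3}, {"travel": [0, 0, 15], "spin": 0, "claw": 0.3}, {"travel": [0, 0, 11], "spin": 0, "claw": 0.3}, {"travel": [0, 0, 6], "spin": 0, "claw": 0.3}, {"travel": [0, 0, 3], "spin": 0, "claw": 0.3}, {"travel": [0, 0, 0.7], "spin": 0, "claw": 0.3}, {"travel": [0, 0, 0.5], "spin": 0, "claw": 0.3}, {"travel": [0, 0, 0], "spin": 0, "claw": 0.3}]'

```text
clock: 25.35
ee_pos: [0.6445, -0.01, -0.0108]
eef_rot: [2.221, 2.221, 0.001]
ft_force: [-0.5, 0.8, -1.0]
gripper_width: 0.449
finger_force: 25.0
```

Emit:
jog_arm --deltas '[{"travel": [0, 0, 0.6], "spin": 0, "claw": 0.3}, {"travel": [0, 0, 0], "spin": 0, "claw": 0.3}]'

```text
clock: 25.6
ee_pos: [0.6446, -0.01, -0.0109]
eef_rot: [2.221, 2.221, 0.001]
ft_force: [-1.3, 0.2, 5.1]
gripper_width: 0.447
finger_force: 25.0
```

Emit:
jog_arm --deltas '[{"travel": [0, 0, 0], "spin": 0, "claw": 0.5}, {"travel": [0, 0, 0], "spin": 0, "claw": 0.7}, {"travel": [0, 0, 0], "spin": 0, "claw": 0.85}, {"travel": [0, 0, -15], "spin": 0, "claw": 1}, {"travel": [0, 0, -40], "spin": 0, "claw": 1}, {"travel": [0, -15, -45], "spin": 0, "claw": 1}, {"travel": [-15, -45, 0], "spin": 0, "claw": 1}, {"travel": [-25, -55, 0], "spin": 0, "claw": 1}, {"travel": [-30, -50, 0], "spin": 0, "claw": 1}, {"travel": [-25, -32, 0], "spin": 0, "claw": 1}]'

```text
clock: 26.85
ee_pos: [0.4451, -0.106, 0.0892]
eef_rot: [-2.222, -2.22, -0.001]
ft_force: [0.2, 0.7, -0.2]
gripper_width: 0.995
finger_force: 0.0
```

Emit:
jog_arm --deltas '[{"travel": [0, 0, 20], "spin": 0, "claw": 1}, {"travel": [0, 0, 40], "spin": 0, "claw": 1}, {"travel": [0, 0, 35], "spin": 0, "claw": 1}, {"travel": [0, 0, 18], "spin": 0, "claw": 0.85}, {"travel": [0, 0, 6], "spin": 0, "claw": 0.7}, {"travel": [0, 0, 0], "spin": 0, "claw": 0.6}, {"travel": [0, 0, 0], "spin": 0, "claw": 0.58}]'

```text
clock: 27.72
ee_pos: [0.4481, -0.1052, -0.0298]
eef_rot: [2.22, 2.221, 0.002]
ft_force: [-0.7, -0.1, 0.0]
gripper_width: 0.586
finger_force: 0.0
```

Emit:
jog_arm --deltas '[{"travel": [0, 0, 0], "spin": 0, "claw": 0.5}, {"travel": [0, 0, 0], "spin": 0, "claw": 0.4}, {"travel": [0, 0, 0], "spin": 0, "claw": 0.35}, {"travel": [0, 0, 0], "spin": 0, "claw": 0.35}]' --newtons 8

```text
clock: 28.22
ee_pos: [0.4478, -0.105, -0.0301]
eef_rot: [2.221, 2.221, 0.001]
ft_force: [-1.4, -0.2, 7.3]
gripper_width: 0.498
finger_force: 8.0
```

Emit:
jog_arm --deltas '[{"travel": [0, 0, 0], "spin": 0, "claw": 0.35}, {"travel": [0, 0, 0], "spin": 0, "claw": 0.35}, {"travel": [0, 0, -8], "spin": 0, "claw": 0.35}, {"travel": [0, 0, -20], "spin": 0, "claw": 0.35}, {"travel": [0, 0, -22], "spin": 0, "claw": 0.35}, {"travel": [0, 0, -10], "spin": 0, "claw": 0.35}, {"travel": [0, 0, 0], "spin": 0, "claw": 0.35}]' --newtons 25

```text
clock: 29.1
ee_pos: [0.4477, -0.105, 0.0298]
eef_rot: [2.22, 2.221, 0.001]
ft_force: [0.8, -0.5, -1.9]
gripper_width: 0.493
finger_force: 25.0
```

Emit:
jog_arm --deltas '[{"travel": [5, 12, 0], "spin": 0, "claw": 0.35}, {"travel": [5, 28, 0], "spin": 0, "claw": 0.35}, {"travel": [4.6, 38, 0], "spin": 0, "claw": 0.35}, {"travel": [0, 40, 0], "spin": 0, "claw": 0.35}, {"travel": [0, 38, 0], "spin": 0, "claw": 0.35}, {"travel": [0, 28, 0], "spin": 0, "claw": 0.35}, {"travel": [0, 18.3, 0], "spin": 0, "claw": 0.35}, {"travel": [0, 0, 0], "spin": 0, "claw": 0.35}, {"travel": [0, 0, 0], "spin": 0, "claw": 0.35}]'

```text
clock: 30.22
ee_pos: [0.6484, -0.0902, 0.0284]
eef_rot: [-2.22, -2.22, 0.002]
ft_force: [-0.4, 0.9, -1.5]
gripper_width: 0.485
finger_force: 25.0
```

Emit:
jog_arm --deltas '[{"travel": [0, 0, 12], "spin": 0, "claw": 0.35}, {"travel": [0, 0, 15], "spin": 0, "claw": 0.35}, {"travel": [0, 0, 11], "spin": 0, "claw": 0.35}, {"travel": [0, 0, 6], "spin": 0, "claw": 0.35}, {"travel": [0, 0, 3], "spin": 0, "claw": 0.35}, {"travel": [0, 0, 0.7], "spin": 0, "claw": 0.35}, {"travel": [0, 0, 0], "spin": 0, "claw": 0.35}, {"travel": [0, 0, 0], "spin": 0, "claw": 0.35}]'

```text
clock: 31.22
ee_pos: [0.6499, -0.0904, -0.018]
eef_rot: [2.221, 2.221, 0.001]
ft_force: [0.4, 0.9, -1.8]
gripper_width: 0.488
finger_force: 25.0
```

Still about 1 mm to go (target -0.0191).

Emit:
jog_arm --deltas '[{"travel": [0, 0, 0.9], "spin": 0, "claw": 0.35}, {"travel": [0, 0, 0.5], "spin": 0, "claw": 0.35}, {"travel": [0, 0, 0], "spin": 0, "claw": 0.35}]'

```text
clock: 31.6
ee_pos: [0.6499, -0.0904, -0.0189]
eef_rot: [2.221, 2.221, 0.001]
ft_force: [-2.1, 0.5, 5.9]
gripper_width: 0.492
finger_force: 25.0
```

Contact. I'll release, rise and back off to check the whole row.

Emit:
jog_arm --deltas '[{"travel": [0, 0, 0], "spin": 0, "claw": 0.6}, {"travel": [0, 0, 0], "spin": 0, "claw": 0.75}, {"travel": [0, 0, 0], "spin": 0, "claw": 0.9}, {"travel": [0, 0, -15], "spin": 0, "claw": 1}, {"travel": [0, 0, -40], "spin": 0, "claw": 1}, {"travel": [0, 0, -50], "spin": 0, "claw": 1}, {"travel": [-20, 0, -55], "spin": 0, "claw": 1}, {"travel": [-40, -10, -55], "spin": 0, "claw": 1}, {"travel": [-40, -15, -55], "spin": 0, "claw": 1}, {"travel": [-20, -15, -30], "spin": 0, "claw": 1}]'

```text
clock: 32.85
ee_pos: [0.6118, -0.2059, 0.2738]
eef_rot: [2.222, 2.215, 0.002]
ft_force: [0.1, 0.2, -0.0]
gripper_width: 1.004
finger_force: 0.0
```

Emit:
jog_arm --deltas '[{"travel": [0, 0, 0], "spin": 0, "claw": 1}, {"travel": [0, 0, 0], "spin": 0, "claw": 1}, {"travel": [0, 0, 0], "spin": 0, "claw": 1}]'

```text
clock: 33.22
ee_pos: [0.612, -0.2007, 0.268]
eef_rot: [-2.217, -2.222, 0.001]
ft_force: [-0.1, -0.2, -0.3]
gripper_width: 0.998
finger_force: 0.0
```

```bash
python3 - <<'E'
from h import *
c=wcam("w6");ctops(c,dict(L=.136,V=.111,M=.083,J=.061))
from workcell import ctrl
a=ctrl.camera("scene")["img"][180:330,230:540];b=ctrl.camera("side")["img"][130:330,240:450]
a=cv2.resize(a,None,fx=2,fy=2);w=cv2.resize(c["img"][:300,200:],(400,273));
cv2.imwrite("pics/f1.png",np.vstack([a,cv2.resize(b,(620,290))[:290]])[...,::-1][:600])
E
```

```text
33.225 [ 0.612  -0.2007  0.268 ] [-2.217e+00 -2.222e+00  1.000e-03]
[426. 411.] L [ 770.9 -421.9] [ 29.2 158.6]
[426. 411.] V [ 783.3 -444.9] [ 31.5 171.1]
[426. 411.] M [ 797.2 -470.7] [ 34.1 185.1]
[426. 411.] J [ 808.1 -491. ] [ 36.1 196.1]
[290. 295.] L [ 586.4 -275.2] [22.3 23. ]
[290. 295.] V [ 584.3 -286.6] [24.1 24.8]
[290. 295.] M [ 581.9 -299.5] [26.1 26.8]
[290. 295.] J [ 580.  -309.6] [27.6 28.4]
[356. 100.] L [643.9 -98.2] [33.9 34.2]
[356. 100.] V [646.3 -95.7] [36.5 36.9]
[356. 100.] M [649.  -92.9] [39.5 40. ]
[356. 100.] J [651.1 -90.7] [41.9 42.3]
[352.  21.] L [640.9 -28.2] [24.9 25.1]
[352.  21.] V [643.  -20.2] [26.8 27.1]
[352.  21.] M [645.5 -11.2] [29.  29.3]
[352.  21.] J [647.4  -4.2] [30.7 31. ]
```

View pics/f1.png

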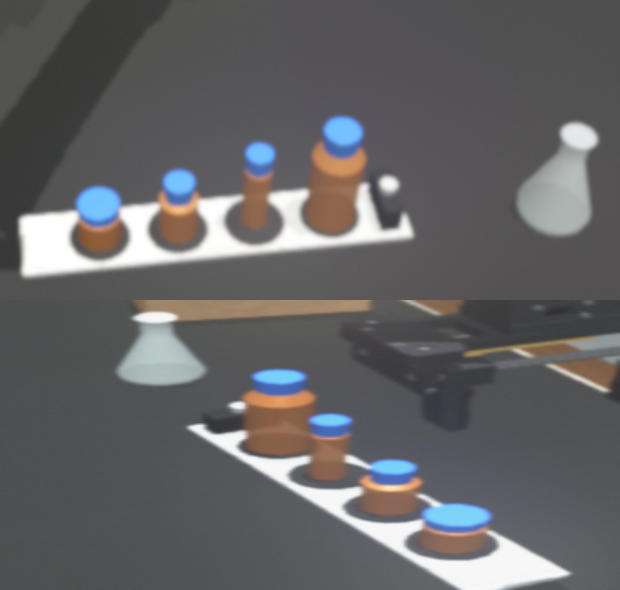

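View pics/w6.png

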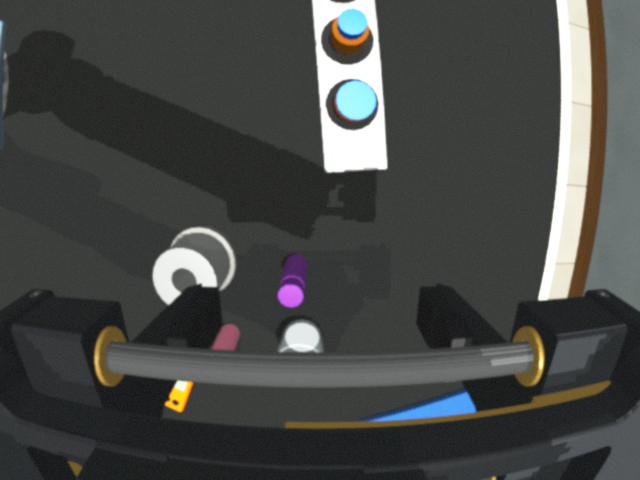

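The row stands in height order and upright, each bottle centred on its pad (jar and medium bottle measured to within 1 mm, vial about 2 mm). The flask is untouched and the gripper is clear.

```bash
python3 -c "
from workcell import ctrl
print(ctrl.hand_in())"
```

```text
the job is handed in; nothing more can be done
None
```

The job is handed in: large bottle, vial, medium bottle and jar stand upright on the pads in that order from the end stop, all in place in the final camera check, and the flask was left where it was.

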